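# Click the incense burner's timer wheel to its mark

### The job

Set the incense burner's timer: with a fingertip, gently flick the lugs on the edge of its brass wheel, counterclockwise seen from above, until the lug that carries the little ball rests at the raised arrowhead. Push the wheel only, do not grip it, and leave the bottles and the lipstick standing where they are.

Things in the scene. Friction and masses are not known exactly. Their poses are not given: they have to be found in the camera images.
- burner: White porcelain incense burner, fixed. Origin: on the vertical axis of its timer wheel, at counter height. +y points to the main part, 100 mm across, 40 mm tall, centred at (0, 125) mm, with an open cup up to 76 mm across and 76 mm above the counter. Under the wheel: a pedestal 60 mm across, 38 mm tall, and a bridge to the body 50 mm wide, 34 mm tall; else free down to the counter.
- wheel_axis (a point): Centre of the brass timer wheel, on its vertical axis, half-way up its rim (46 mm above the counter). The wheel lies flat: a disc 64 mm across and 12 mm thick (40 to 52 mm above the counter) with eight equal lugs, 9 mm wide with rounded ends, sticking out to 46 mm from the axis, one every 45 degrees.
- stud (a point): Centre of the ball, 16 mm across, on a short stem that stands on one of the eight lugs of the wheel, 64 mm above the counter, 40 mm from the axis; the ball's top is 72 mm above the counter. It tells the marked lug from the plain ones, and turns with the wheel.
- pointer_tip (a point): Tip of the fixed raised brass arrowhead on the burner, 52 mm from the wheel axis along the burner's +y, 52 mm above the counter, pointing at the wheel. The marked lug must end up right before it.
- wheel (a joint): Wheel angle (rad), growing counterclockwise seen from above; 0: marked lug at the pointer. Rests (clicks) at 0 and multiples of 0.785, so at rest some lug is always at the pointer. 3 to 4 N on a lug moves it; past half a click it springs on to the next rest, before that it springs back. Starts 2 to 5 clicks short (negative). Stops at -4.28 and +1.88.
- tray: Gilded tray, 240 x 130 mm with a rim 16 mm high, fixed; origin under its centre, long side along its x. The three bottles stand on it.
- oud_round_mid (a point): Point on the axis of the round-bodied oud bottle, 56 mm across, 104 mm tall with its crystal stopper, 50 mm above its foot. Loose on the tray, to be left alone.
- oud_square_mid (a point): Point on the axis of the square oud bottle, 46 x 46 mm, 106 mm tall with its crystal stopper, 50 mm above its foot. Loose on the tray, to be left alone.
- oud_cone_mid (a point): Point on the axis of the conical oud bottle, 58 mm across at the foot, 110 mm tall with its crystal stopper, 50 mm above its foot. Loose on the tray, to be left alone.
- lipstick_mid (a point): Centre of the upright gold lipstick tube, 20 mm across and 73 mm tall, loose on the counter near the wheel. To be left alone.
There are look-alikes about, which are no part of the job. Of the things that look like the part that bears lipstick_mid, take the one that is farthest to the robot's left at the start.

How it is judged:
At the end, for the whole second after the job is handed in: The wheel rests in the click at which the ball-topped lug stands at the arrowhead (within 0.15 rad) and is still; bottles and lipstick are upright within 20 mm of where they began (value of joint wheel between -0.15 and 0.15 rad and velocity of joint wheel between -0.1 and 0.1 rad/s and distance of each of oud_round_mid, oud_square_mid, oud_cone_mid, lipstick_mid from where it was at the start of the episode below 0.02 m and angle between each of oud_round_mid, oud_square_mid, oud_cone_mid, lipstick_mid's own z axis and vertical below 0.3 rad); the robot touches nothing.
It fails at once if an oud bottle is lifted, shifted by more than 20 mm or tipped (distance of any of oud_round_mid, oud_square_mid, oud_cone_mid from where it was at the start of the episode above 0.02 m or angle between any of oud_round_mid, oud_square_mid, oud_cone_mid's own z axis and vertical above 0.3 rad).
It fails at once if the lipstick is lifted, shifted by more than 20 mm or tipped (distance of lipstick_mid from where it was at the start of the episode above 0.02 m or angle between lipstick_mid's own z axis and vertical above 0.3 rad).
It fails at once if the wheel is pinched or forced: more than 45 N between the fingers and the burner with its wheel (contact force between the fingers and burner above 45 N).
It also fails if it takes over 56 s, if anything falls off the work surface, if the arm or the gripper's body presses on something with over 40 N, if the wrist force passes 120 N, or if a joint passes its speed limit or range.

### The arm

A 6-joint arm with a two-finger parallel gripper is mounted at the origin on the work surface. World frame = base frame: x ahead of the robot, y to its left, z up, the work surface at z = 0. Lengths are in m, angles in rad, forces in N, time in s.
With the tool pointing down it reaches from about 0.375 to 0.825 m from the base axis. Payload 5.5 kg.
Tool frame: the origin (TCP) lies midway between the tips of the shut fingers; the grasp point (between the pads) lies 19 mm behind it; x points along the fingers, y is the direction in which the jaws open and shut, and the axes are right-handed (so a half turn about x gives the same grasp; the last joint's range is limited). The gripper opens to 85 mm and grips with 20 to 120 N. Pads are 22 mm wide; open, the fingers measure 114 mm over their backs; the gripper's body (76 mm by 85 mm) begins 54 mm behind the grasp point. The pads swing forward as they close: fully open they stand 13 mm farther back than shut.
Start: joints at [-1.338, 0.314, -0.047, 1.21, 0, 1.571], TCP at [0.138, -0.584, 0.231] pointing down, gripper open.
Joint ranges: [-2.67, 2.67], [-0.69, 1.73], [-1.03, 1.25], [-2.08, 2.16], [-1.42, 1.45], [-3.14, 3.14]. Speed limits (rad/s): [2.39, 2.39, 3.01, 3.14, 3.14, 3.14].

### API

Orientations are given as a unit quaternion [x, y, z, w].
In Python, from cell import get_state, optics, r gives the robot as it stands. The module is installed in compiled form; this text tells all that it offers.
- The arm moves only by the tool send_rows, never from a script. Its argument "steps" is a list of rows, each an object of numbers: "jaw": the finger opening in m, from 0 to 0.0854; "tx", "ty", "tz": the shift along the tool's x, y, z in m; "yaw": the turn about the tool's x in degrees. A call has 1 to 10 rows; each row shifts and turns the commanded pose from where the row before left it, along the tool's axes as they then stand; what a row does not reach is not made up. A row lasts 1/10 s, in which the tool goes at most 50 mm and 8.59 degrees, less where a joint would pass 70% of its speed; a pose out of reach is approached as far as the arm can. A call is refused whole if a number of a shift passes 0.05 or a number of a turn 8.59, either way. A call with a gripper value outside its range is refused whole. The fingers move at their own pace and stop on an object; the grip force is fixed at half the most. Time passes only in rows, so rows that do not move let the fingers close. It gives the time, the measured TCP pose, the force and the opening at its end, in the units of the state.
- get_state(): the state, without advancing time (a new reading comes with each control period).
- optics.capture(name): name is "scene" or "top" or "wrist"; returns the picture (400x640x3 uint8, red, green, blue); there is no depth.
- optics.camera_params(name): a dict with "fx", "fy", "cx", "cy" (pixels), "k1" (the pictures are not rectified: a ray, as slopes to the right and down, at radius r is drawn at 1 + k1 r^2 times it, then the intrinsics apply), "cam_to_world" (4x4, takes a point from camera to world coordinates); the wrist camera has in their place "tool_from_camera" (4x4, takes a point from camera to tool coordinates, whose origin is the TCP and whose axes are the tool frame's). Camera axes: x right, y down, z forward; pixel columns grow to the right and rows downward; lengths in m; the calibration is good to about 2 mm. A picture is of the moment at which its call begins: read the wrist's pose just before it. camera_params takes no time and is no camera call.
- r.sign_off(): hands the job in, once; it reports no verdict.
Trained networks look in the newest picture that a camera, given by its name, has taken for a name from the list of things; names that differ only in an ending like _2 or _b are one class to them, and where a whole thing is asked for, a point or a joint stands for the part that bears it (a point fixed in the world has none). Each returns a list of dicts, best first, with "p" (0 to 1); they miss things now and then, are a little off and sometimes report something else, mostly with a low value. They report only what shows in the picture. A call takes as long as a camera call. They do not tell look-alikes from the thing itself.
- optics.silhouettes(camera, target): "mask" (400x640 bool, what is visible of it) and "rect" ([left, top, right, bottom] in pixels, round what is visible of it).
The state is a dict: "clock": time; "qpos": joint angles; "qvel": joint speeds; "joint_torque": joint torques, N m; "ee_pos": TCP position; "tcp_rot": TCP orientation; "force": force on the tool from outside, world axes, zero at the start; "ft_torque": the same for the moment, N m; "opening": finger opening in m.
Only numpy, scipy, OpenCV 4.12 (cv2) and the standard library are available. Lean on these libraries where they do the work, as an engineer would, in place of code of your own. Each camera call takes 0.05 s, during which the arm holds its last target. There are 200 camera calls.

## Working session

There is one attempt and no reset: what is moved stays moved. The work goes in short steps, Python scripts to look and compute and a tool call to move; the robot and the scene stay as the last step left them, time stands still between calls to the robot, and variables do not carry over. Pictures are saved under pics/ and viewed, about 8 in all and at most 12, crops included, and the job is handed in when it is done.

Besides the shell and the picture viewer there is one more tool, called as name(argument=value, ...), one argument or row to a line, values as JSON. send_rows: Moves the arm, as the interface text tells. Its arguments: {"type":"object","properties":{"steps":{"type":"array","items":{"type":"object","properties":{"jaw":{"type":"number"},"tx":{"type":"number"},"ty":{"type":"number"},"tz":{"type":"number"},"yaw":{"type":"number"}}}}},"required":["steps"]}

```bash
mkdir -p pics; python3 - <<'E'
from cell import get_state, optics, r
import cv2,numpy as np
s=get_state();print(s['clock'],s['ee_pos'],s['tcp_rot'],s['opening'])
for n in ("scene","top"):
    im=optics.capture(n);cv2.imwrite(f'pics/{n}0.png',im[:,:,::-1])
    p=optics.camera_params(n);print(n,{k:(np.round(v,4).tolist() if k=='cam_to_world' else v) for k,v in p.items()})
    for t in ("wheel","stud","burner","lipstick_mid","tray"):
        for d in optics.silhouettes(n,t):
            m=d['mask'];ys,xs=np.nonzero(m);print(n,t,round(d['p'],2),d['rect'],xs.mean().round(1),ys.mean().round(1))
E
```

```text
0.0 [ 0.13828198 -0.58325102  0.23041319] [-0.70224568 -0.08273187  0.70239726 -0.08151403] 0.0853683475426081
scene {'fx': 502.5212262202725, 'fy': 502.5212262202725, 'cx': 310.87312969365547, 'cy': 193.04728701515882, 'k1': -0.06653847151711342, 'cam_to_world': [[0.4654, 0.5211, -0.7155, 1.3296], [0.8851, -0.2814, 0.3707, -0.2832], [-0.0082, -0.8058, -0.5922, 0.6969], [0.0, 0.0, 0.0, 1.0]]}
scene wheel 0.74 [219.7, 208.8, 265.2, 238.9] 241.7 222.2
scene wheel 0.63 [390.0, 129.9, 416.6, 168.8] 403.1 151.4
scene stud 0.72 [220.5, 171.2, 304.7, 248.7] 264.1 209.7
scene stud 0.69 [218.4, 208.8, 263.8, 238.7] 240.4 222.1
scene burner 0.62 [217.5, 171.2, 300.9, 247.4] 263.8 210.1
scene burner 0.41 [250.0, 250.4, 264.8, 289.2] 258.7 268.4
scene lipstick_mid 0.9 [213.7, 275.3, 233.0, 309.0] 222.8 290.5
scene lipstick_mid 0.71 [251.5, 250.4, 262.4, 290.0] 258.9 268.8
scene lipstick_mid 0.67 [189.2, 260.2, 208.1, 299.3] 197.2 279.0
scene tray 0.75 [355.1, 133.7, 452.8, 202.7] 401.8 173.0
top {'fx': 501.01248057752053, 'fy': 501.01248057752053, 'cx': 319.46680685610033, 'cy': 197.35096337952308, 'k1': 0.028545167424543553, 'cam_to_world': [[-0.0236, -0.9941, 0.1055, 0.4472], [-0.9997, 0.0227, -0.0098, 0.1448], [0.0074, -0.1057, -0.9944, 1.0484], [0.0, 0.0, 0.0, 1.0]]}
top wheel 0.58 [386.6, 165.6, 432.7, 217.5] 408.5 190.9
top stud 0.58 [386.3, 167.8, 429.4, 213.4] 407.7 190.9
top burner 0.66 [329.1, 167.7, 428.6, 246.6] 374.9 209.0
top lipstick_mid 0.61 [440.8, 109.7, 459.3, 130.6] 449.4 118.6
top lipstick_mid 0.51 [407.7, 116.9, 418.5, 136.4] 412.9 126.4
top lipstick_mid 0.45 [459.5, 130.7, 478.0, 145.6] 466.3 139.3
top tray 0.58 [150.4, 168.0, 225.0, 291.1] 187.9 228.8
```

```bash
python3 - <<'E'
import cv2,numpy as np
a=cv2.imread('pics/top0.png')[90:270,300:500];cv2.imwrite('pics/v1.png',cv2.resize(a,None,fx=3.3,fy=3.3,interpolation=cv2.INTER_CUBIC))
a=cv2.imread('pics/scene0.png')[120:320,170:430];cv2.imwrite('pics/v2.png',cv2.resize(a,None,fx=3,fy=3,interpolation=cv2.INTER_CUBIC))
E
cat > h.py <<'E'
import numpy as np,cv2
from cell import get_state, optics, r
def P(n):
    p=optics.camera_params(n);K=np.array([[p['fx'],0,p['cx']],[0,p['fy'],p['cy']],[0,0,1]]);D=np.array([p['k1'],0,0,0.])
    if 'cam_to_world' in p: T=np.array(p['cam_to_world'])
    else:
        from scipy.spatial.transform import Rotation as R
        s=get_state();W=np.eye(4);W[:3,:3]=R.from_quat(s['tcp_rot']).as_matrix();W[:3,3]=s['ee_pos'];T=W@np.array(p['tool_from_camera'])
    return K,D,T
def onz(n,u,v,z):
    K,D,T=P(n);q=cv2.undistortPoints(np.array([[[u,v]]],float),K,D)[0,0]
    d=T[:3,:3]@[q[0],q[1],1];return T[:3,3]+d*(z-T[2,3])/d[2]
def proj(n,X):
    K,D,T=P(n);M=np.linalg.inv(T);X=np.atleast_2d(X)
    return cv2.projectPoints(X,cv2.Rodrigues(M[:3,:3])[0],M[:3,3],K,D)[0][:,0]
E
python3 - <<'E'
from h import *
for u,v,z in [(408.5,190.9,.046),(449.4,118.6,.04),(412.9,126.4,.04),(466.3,139.3,.04)]: print('top',u,v,onz('top',u,v,z).round(3))
for u,v,z in [(241.7,222.2,.046),(222.8,290.5,.036),(258.9,268.8,.036),(197.2,279,.036)]: print('scene',u,v,onz('scene',u,v,z).round(3))
E
```

```text
top 408.5 190.9 [ 0.563 -0.045  0.046]
top 449.4 118.6 [ 0.711 -0.136  0.04 ]
top 412.9 126.4 [ 0.696 -0.061  0.04 ]
top 466.3 139.3 [ 0.667 -0.169  0.04 ]
scene 241.7 222.2 [ 0.565 -0.046  0.046]
scene 222.8 290.5 [ 0.715 -0.142  0.036]
scene 258.9 268.8 [ 0.695 -0.064  0.036]
scene 197.2 279 [ 0.666 -0.173  0.036]
```

View pics/v1.png

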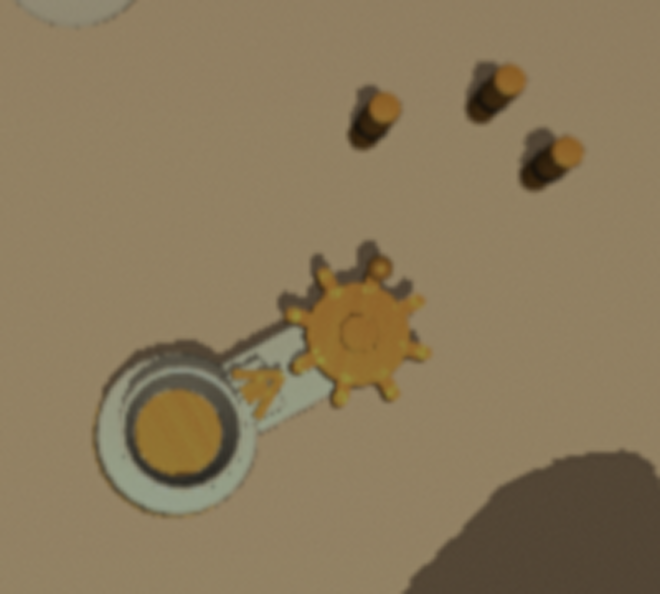

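View pics/v2.png

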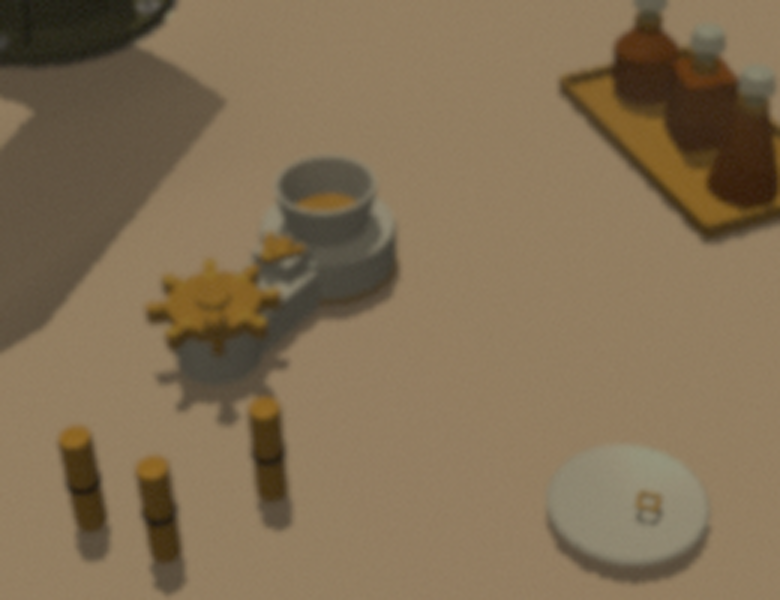

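The top view (crop ×3.3, offset 300,90) shows the wheel at (409,191), the ball lug at (415,171) and the cup at (354,221). That makes the ball about 3 clicks short of the arrowhead. The scene view shows three lipstick tubes, at (259,269), (223,290) and (197,279). The one farthest left (largest y) is (259,269), about (0.695,-0.062). I'll keep clear of all three, and the -y side of the wheel is free.

```bash
python3 - <<'E'
from h import *
from scipy.spatial.transform import Rotation as R
f=lambda u,v,z:onz('top',300+u/3.3,90+v/3.3,z)
c=f(360,333,.052);print('c',c)
L=np.array([f(u,v,.052) for u,v in [(418,300),(427,352),(391,396),(340,400),(297,370),(290,314),(322,270)]])
ctr=cv2.fitEllipse(L[:,:2].astype(np.float32));print(ctr[0])
for q in (c[:2],np.array(ctr[0])):
    d=L[:,:2]-q;print(np.degrees(np.arctan2(d[:,1],d[:,0])).round(1),(np.hypot(*d.T)*1000).round(1))
    for n,(u,v,z) in dict(ball=(380,268,.064),cup=(178,432,.06),arrow=(282,378,.052)).items():
        d=f(u,v,z)[:2]-q;print(n,np.degrees(np.arctan2(d[1],d[0])).round(1),np.hypot(*d).round(3))
print(R.from_quat(get_state()['tcp_rot']).as_matrix().round(3))
E
```

```text
c [ 0.56178364 -0.04486516  0.052     ]
(0.5619687438011169, -0.0432889461517334)
[ -61.8 -107.3 -156.2  161.2  119.    73.3   28.8] [41.  42.  42.4 42.8 44.7 43.9 44.7]
ball -16.8 0.039
cup 117.2 0.127
arrow 118.6 0.055
[ -63.  -107.  -154.4  163.2  120.2   73.    27.1] [42.3 43.6 43.2 42.5 43.4 42.3 43.8]
ball -19.1 0.04
cup 117.6 0.126
arrow 119.5 0.054
[[-0.     0.231 -0.973]
 [-0.    -0.973 -0.231]
 [-1.     0.     0.   ]]
```

send_rows(
  steps=[
    {"jaw": 0, "ty": -0.0176, "tz": -0.0264},
    {"jaw": 0, "ty": -0.0176, "tz": -0.0264},
    {"jaw": 0, "ty": -0.0176, "tz": -0.0264},
    {"jaw": 0, "ty": -0.0176, "tz": -0.0264},
    {"jaw": 0, "ty": -0.0176, "tz": -0.0264},
    {"jaw": 0, "ty": -0.0176, "tz": -0.0264},
    {"jaw": 0, "ty": -0.0176, "tz": -0.0264},
    {"jaw": 0, "ty": -0.0176, "tz": -0.0264},
    {"jaw": 0, "ty": -0.0176, "tz": -0.0264},
    {"jaw": 0, "ty": -0.0176, "tz": -0.0264},
  ],
)

```text
validation failed for argument at $.st...
```

send_rows(
  steps=[
    {"jaw": 0, "ty": -0.0176, "tz": -0.0264},
    {"jaw": 0, "ty": -0.0176, "tz": -0.0264},
    {"jaw": 0, "ty": -0.0176, "tz": -0.0264},
    {"jaw": 0, "ty": -0.0176, "tz": -0.0264},
    {"jaw": 0, "ty": -0.0176, "tz": -0.0264},
    {"jaw": 0, "ty": -0.0176, "tz": -0.0264},
    {"jaw": 0, "ty": -0.0176, "tz": -0.0264},
    {"jaw": 0, "ty": -0.0176, "tz": -0.0264},
    {"jaw": 0, "yaw": 7.4, "tx": 0.03},
    {"jaw": 0, "tx": 0.02},
  ],
)

```text
validation failed for argument at $.st...
```

```bash
python3 - <<'E'
from h import *
from scipy.spatial.transform import Rotation as R
s=get_state();print(s['clock'],s['ee_pos'],s['qpos'],s['opening'],R.from_quat(s['tcp_rot']).as_matrix().round(3).tolist(),s['force'])
im=optics.capture('wrist')[:,:,::-1].copy()
K,D,T=P('wrist')
C=np.array([.5625,-.0445])
for a in np.radians(118.5+45*np.arange(8)):
    u=proj('wrist',[*(C+.046*np.array([np.cos(a),np.sin(a)])),.052])[0];cv2.circle(im,tuple(map(int,u)),2,(255,0,0),-1)
u=proj('wrist',[*C,.052])[0];cv2.circle(im,tuple(map(int,u)),2,(255,0,0),-1)
u=proj('wrist',s['ee_pos'])[0];cv2.circle(im,tuple(map(int,u)),3,(0,0,255),-1)
cv2.imwrite('pics/w1.png',im)
E
```

```text
0.6 [ 0.13841478 -0.58381906  0.23129593] [-1.33798763e+00  3.13506630e-01 -4.70990671e-02  1.21018500e+00
 -3.93566370e-05  1.57082134e+00] 0.08543481556976971 [[-0.0, 0.231, -0.973], [-0.0, -0.973, -0.231], [-1.0, 0.0, 0.0]] [-0.51565831  0.33992189  0.05664974]
```

View pics/w1.png

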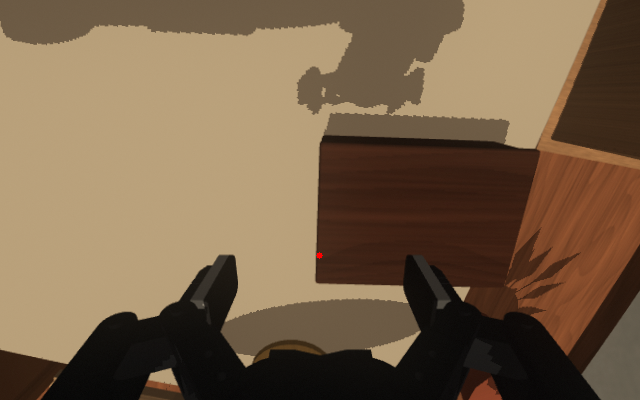

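The wrist view shows only the fingers and a wooden box off to the right, and the arm has not moved. The row format was probably rejected, so I'll test a row with every key.

send_rows(
  steps=[
    {"jaw": 0.0, "tx": 0.0, "ty": -0.0176, "tz": -0.0264, "yaw": 0.0},
  ],
)

```text
clock: 0.75
ee_pos: [0.1587, -0.5624, 0.231]
tcp_rot: [-0.702, -0.08, 0.703, -0.081]
force: [1.1, -0.4, 1.6]
opening: 0.0731
```

send_rows(
  steps=[
    {"jaw": 0.0, "tx": 0.0, "ty": -0.0176, "tz": -0.0264, "yaw": 0.0},
    {"jaw": 0.0, "tx": 0.0, "ty": -0.0176, "tz": -0.0264, "yaw": 0.0},
    {"jaw": 0.0, "tx": 0.0, "ty": -0.0176, "tz": -0.0264, "yaw": 0.0},
    {"jaw": 0.0, "tx": 0.0, "ty": -0.0176, "tz": -0.0264, "yaw": 0.0},
    {"jaw": 0.0, "tx": 0.0, "ty": -0.0176, "tz": -0.0264, "yaw": 0.0},
    {"jaw": 0.0, "tx": 0.0, "ty": -0.0176, "tz": -0.0264, "yaw": 0.0},
    {"jaw": 0.0, "tx": 0.0, "ty": -0.0176, "tz": -0.0264, "yaw": 0.0},
    {"jaw": 0.0, "tx": 0.0, "ty": -0.0176, "tz": -0.0264, "yaw": 0.0},
    {"jaw": 0.0, "tx": 0.0, "ty": -0.0176, "tz": -0.0264, "yaw": 0.0},
  ],
)

```text
clock: 1.65
ee_pos: [0.3555, -0.3507, 0.2315]
tcp_rot: [0.702, 0.082, -0.702, 0.082]
force: [1.4, 0.0, -0.3]
opening: 0.0001
```

send_rows(
  steps=[
    {"jaw": 0.0, "tx": 0.0, "ty": -0.0176, "tz": -0.0264, "yaw": 0.0},
    {"jaw": 0.0, "tx": 0.0, "ty": -0.0176, "tz": -0.0264, "yaw": 0.0},
    {"jaw": 0.0, "tx": 0.0, "ty": -0.0176, "tz": -0.0264, "yaw": 0.0},
    {"jaw": 0.0, "tx": 0.0, "ty": -0.0176, "tz": -0.0264, "yaw": 0.0},
    {"jaw": 0.0, "tx": 0.0, "ty": -0.0176, "tz": -0.0264, "yaw": 0.0},
    {"jaw": 0.0, "tx": 0.0, "ty": -0.0176, "tz": -0.0264, "yaw": 0.0},
    {"jaw": 0.0, "tx": 0.0, "ty": -0.0176, "tz": -0.0264, "yaw": 0.0},
    {"jaw": 0.0, "tx": 0.0, "ty": -0.0176, "tz": -0.0264, "yaw": 0.0},
    {"jaw": 0.0, "tx": 0.03, "ty": 0.0, "tz": 0.0, "yaw": 7.4},
    {"jaw": 0.0, "tx": 0.02, "ty": 0.0, "tz": 0.0, "yaw": 0.0},
  ],
)

```text
clock: 2.65
ee_pos: [0.5284, -0.1649, 0.1803]
tcp_rot: [0.706, 0.036, -0.706, 0.036]
force: [-1.0, 0.6, -0.7]
opening: -0.0001
```

```bash
cat > look.py <<'E'
from h import *
import sys
from scipy.spatial.transform import Rotation as R
s=get_state();print(s['clock'],s['ee_pos'],s['qpos'].round(2),s['opening'],R.from_quat(s['tcp_rot']).as_matrix().round(3).tolist(),s['force'])
im=optics.capture('wrist')[:,:,::-1].copy()
C=np.array([.5625,-.0445])
pts=[[*C,.052]]+[[*(C+.046*np.array([np.cos(a),np.sin(a)])),.052] for a in np.radians(118.5+45*np.arange(8))]
for u in proj('wrist',np.array(pts)): cv2.circle(im,tuple(map(int,u)),2,(255,0,0),-1)
u=proj('wrist',s['ee_pos'])[0];cv2.circle(im,tuple(map(int,u)),3,(0,0,255),-1)
cv2.imwrite(sys.argv[1],im)
E
python3 look.py pics/w2.png
```

```text
2.65 [ 0.52841051 -0.16494244  0.18033832] [-0.3   0.25 -0.25  1.07 -0.    2.74] -7.673536324540732e-05 [[0.0, 0.103, -0.995], [-0.0, -0.995, -0.103], [-1.0, 0.0, -0.0]] [-0.99085331  0.59199482 -0.66628565]
```

View pics/w2.png

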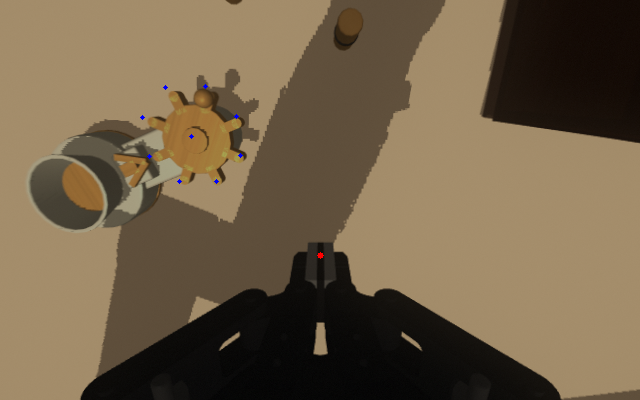

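```bash
python3 - <<'E'
from h import *
from scipy.spatial.transform import Rotation as R
s=get_state();M=R.from_quat(s['tcp_rot']).as_matrix();e=np.array(s['ee_pos'])
for o in [(0,0,0),(0,.01,0),(-.01,.01,0),(-.02,.01,0),(0,0,.011),(0,0,-.011),(-.02,0,.011),(-.02,.01,.011)]: print(o,proj('wrist',e+M@np.array(o))[0].round(1))
for d in optics.silhouettes('wrist','wheel'):
    m=d['mask'];ys,xs=np.nonzero(m);print(d['p'],d['rect'],xs.mean(),ys.mean(),onz('wrist',xs.mean(),ys.mean(),.048))
i=cv2.imread('pics/w2.png')
cv2.imwrite('pics/w2c.png',np.hstack([cv2.resize(i[60:210,130:270],None,fx=3,fy=3,interpolation=2),cv2.resize(i[210:360,260:380],None,fx=3,fy=3,interpolation=2)]))
E
```

```text
(0, 0, 0) [319.1 255.8]
(0, 0.01, 0) [337.2 255.8]
(-0.01, 0.01, 0) [338.3 265.6]
(-0.02, 0.01, 0) [339.5 276.6]
(0, 0, 0.011) [319.2 272.9]
(0, 0, -0.011) [319.1 237.9]
(-0.02, 0, 0.011) [319.1 295.4]
(-0.02, 0.01, 0.011) [339.  295.3]
0.96 [146.0, 87.5, 247.4, 184.3] 197.0265291083272 136.57663964627855 [ 0.56200099 -0.04720037  0.048     ]
```

View pics/w2c.png

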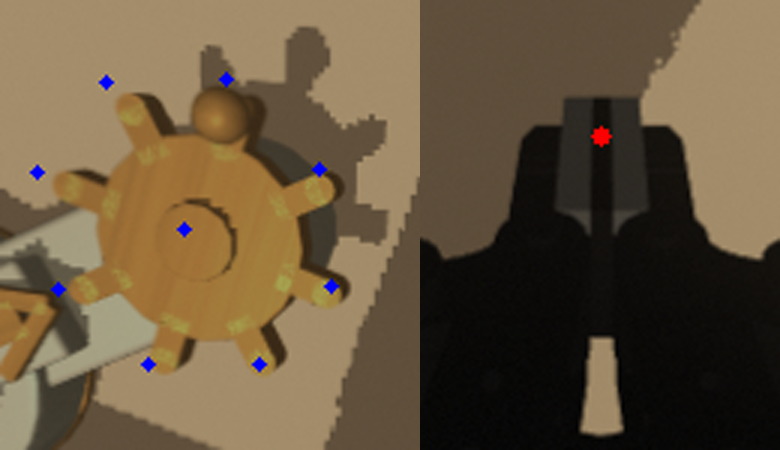

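The crop shows the lugs at the predicted phase, with the ball lug at about -17° and a gap at -84°. The shut tips measure about 16 × 22 mm. I'll go outside that gap and lower.

send_rows(
  steps=[
    {"jaw": 0.0, "tx": 0.0, "ty": -0.0223, "tz": -0.0231, "yaw": 0.0},
    {"jaw": 0.0, "tx": 0.0, "ty": -0.0224, "tz": -0.0232, "yaw": 0.0},
    {"jaw": 0.0, "tx": 0.03, "ty": 0.0, "tz": 0.0, "yaw": 0.0},
    {"jaw": 0.0, "tx": 0.03, "ty": 0.0, "tz": 0.0, "yaw": 0.0},
    {"jaw": 0.0, "tx": 0.03, "ty": 0.0, "tz": 0.0, "yaw": 0.0},
    {"jaw": 0.0, "tx": 0.02, "ty": 0.0, "tz": 0.0, "yaw": 0.0},
    {"jaw": 0.0, "tx": 0.02, "ty": 0.0, "tz": 0.0, "yaw": 0.0},
    {"jaw": 0.0, "tx": 0.012, "ty": 0.0, "tz": 0.0, "yaw": 0.0},
    {"jaw": 0.0, "tx": 0.0, "ty": 0.0, "tz": 0.0, "yaw": 0.0},
  ],
)

```text
clock: 3.65
ee_pos: [0.5683, -0.1167, 0.0385]
tcp_rot: [-0.705, -0.037, 0.707, -0.036]
force: [-1.0, -0.4, -0.0]
opening: -0.0006
```

```bash
python3 - <<'E'
from h import *
s=get_state();print(s['ee_pos'],s['force'])
i=optics.capture('wrist')[:,:,::-1];cv2.imwrite('pics/w3.png',i)
E
```

```text
[ 0.5683457  -0.11673907  0.03854637] [-0.95721441 -0.35675566 -0.04755193]
```

View pics/w3.png

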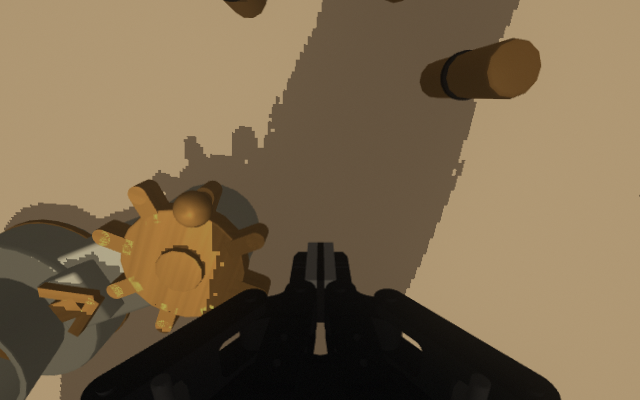

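The finger, at rows 243–279, lines up with the gap between the lugs at (262,235) and (265,285). I'll insert it radially.

send_rows(
  steps=[
    {"jaw": 0.0, "tx": 0.0, "ty": -0.006, "tz": -0.001, "yaw": 0.0},
    {"jaw": 0.0, "tx": 0.0, "ty": -0.005, "tz": 0.0, "yaw": 0.0},
    {"jaw": 0.0, "tx": 0.0, "ty": -0.003, "tz": 0.0, "yaw": 0.0},
    {"jaw": 0.0, "tx": 0.0, "ty": -0.002, "tz": 0.0, "yaw": 0.0},
    {"jaw": 0.0, "tx": 0.0, "ty": 0.0, "tz": 0.0, "yaw": 0.0},
  ],
)

```text
clock: 4.2
ee_pos: [0.5686, -0.1003, 0.0396]
tcp_rot: [0.706, 0.037, -0.706, 0.037]
force: [-0.6, -0.1, 0.6]
opening: 0.0001
```

send_rows(
  steps=[
    {"jaw": 0.0, "tx": 0.0, "ty": -0.002, "tz": 0.0, "yaw": 0.0},
    {"jaw": 0.0, "tx": 0.0, "ty": -0.002, "tz": 0.0, "yaw": 0.0},
    {"jaw": 0.0, "tx": 0.0, "ty": 0.0, "tz": 0.0, "yaw": 0.0},
  ],
)

```text
clock: 4.5
ee_pos: [0.568, -0.0965, 0.0393]
tcp_rot: [-0.706, -0.037, 0.706, -0.037]
force: [-0.1, -0.5, -0.4]
opening: 0.0
```

send_rows(
  steps=[
    {"jaw": 0.0, "tx": 0.0, "ty": -0.002, "tz": 0.0, "yaw": 0.0},
    {"jaw": 0.0, "tx": 0.0, "ty": 0.0, "tz": 0.0, "yaw": 0.0},
  ],
)

```text
clock: 4.7
ee_pos: [0.5678, -0.0945, 0.0393]
tcp_rot: [-0.706, -0.037, 0.706, -0.037]
force: [-0.3, 0.2, 0.9]
opening: -0.0001
```

send_rows(
  steps=[
    {"jaw": 0.0, "tx": 0.0, "ty": -0.0002, "tz": -0.0038, "yaw": -4.5},
    {"jaw": 0.0, "tx": 0.0, "ty": -0.0002, "tz": -0.0038, "yaw": -4.5},
    {"jaw": 0.0, "tx": 0.0, "ty": 0.0, "tz": 0.0, "yaw": 0.0},
  ],
)

```text
clock: 5.0
ee_pos: [0.5744, -0.0936, 0.0389]
tcp_rot: [-0.7, -0.092, 0.702, -0.092]
force: [-1.0, -0.4, 0.2]
opening: 0.0
```

send_rows(
  steps=[
    {"jaw": 0.0, "tx": 0.0, "ty": -0.0002, "tz": -0.0038, "yaw": -4.5},
    {"jaw": 0.0, "tx": 0.0, "ty": -0.0002, "tz": -0.0038, "yaw": -4.5},
    {"jaw": 0.0, "tx": 0.0, "ty": 0.0, "tz": 0.0, "yaw": 0.0},
  ],
)

```text
clock: 5.3
ee_pos: [0.5826, -0.0906, 0.0391]
tcp_rot: [0.692, 0.147, -0.692, 0.146]
force: [-0.7, -0.2, -0.6]
opening: 0.0001
```

```bash
python3 - <<'E'
from h import *
s=get_state();print(s['ee_pos'],s['force'])
i=optics.capture('wrist')[:,:,::-1];cv2.imwrite('pics/w4.png',i)
E
```

```text
[ 0.58258736 -0.09063881  0.03914209] [-0.74206729 -0.2391402  -0.59942101]
```

View pics/w4.png

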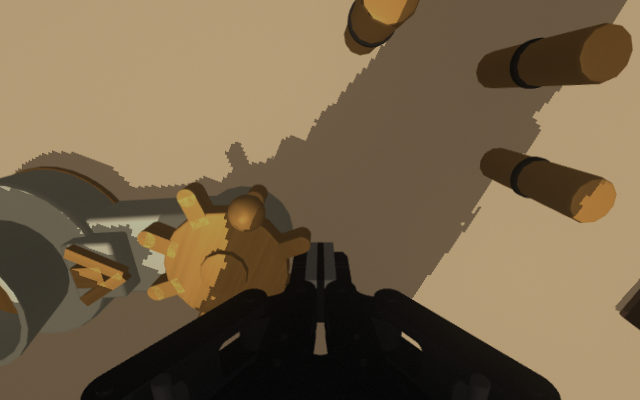

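The lug at (305,240) rides on the finger's leading edge. The arrow tip at (128,278) now lies between two lugs, so the wheel is turning. Continuing the arc.

send_rows(
  steps=[
    {"jaw": 0.0, "tx": 0.0, "ty": -0.0002, "tz": -0.0038, "yaw": -4.5},
    {"jaw": 0.0, "tx": 0.0, "ty": -0.0002, "tz": -0.0038, "yaw": -4.5},
    {"jaw": 0.0, "tx": 0.0, "ty": -0.0002, "tz": -0.0038, "yaw": -4.5},
    {"jaw": 0.0, "tx": 0.0, "ty": -0.0002, "tz": -0.0038, "yaw": -4.5},
    {"jaw": 0.0, "tx": 0.0, "ty": 0.0, "tz": 0.0, "yaw": 0.0},
    {"jaw": 0.0, "tx": 0.0, "ty": 0.0, "tz": 0.0, "yaw": 0.0},
  ],
)

```text
clock: 5.95
ee_pos: [0.5952, -0.0821, 0.0394]
tcp_rot: [0.661, 0.252, -0.66, 0.252]
force: [0.4, -0.3, -0.0]
opening: 0.0002
```

```bash
python3 - <<'E'
from h import *
s=get_state();print(s['ee_pos'],s['force'])
i=optics.capture('wrist')[:,:,::-1];cv2.imwrite('pics/w5.png',i)
for n in ('wrist','top','scene'):
  if n!='wrist': optics.capture(n)
  for d in optics.silhouettes(n,'stud'):
    ys,xs=np.nonzero(d['mask']);print(n,d['p'],d['rect'],xs.mean(),ys.mean())
E
```

```text
[ 0.59521181 -0.08205215  0.03942606] [ 0.40648198 -0.28452187 -0.02421481]
wrist 0.93 [139.1, 181.3, 308.3, 312.7] 221.6715082944729 249.40967815916215
top 0.76 [386.6, 167.4, 429.3, 213.1] 405.89005235602093 192.62094240837698
top 0.56 [167.1, 255.9, 199.5, 286.0] 183.22781456953643 269.23708609271523
scene 0.76 [236.1, 210.3, 266.3, 240.2] 247.99032882011605 222.01353965183753
```

View pics/w5.png

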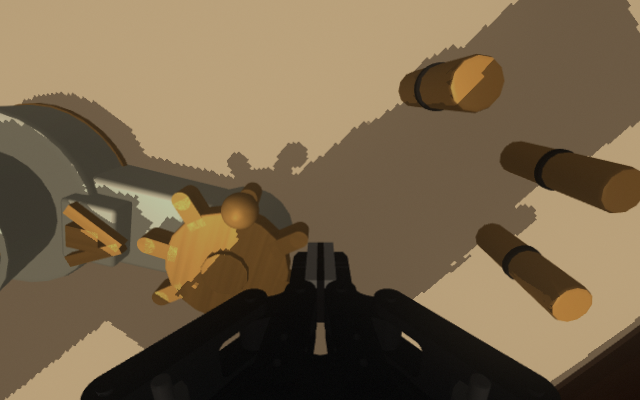

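The wheel is now about one click on, with a lug nearly at the arrow at (125,245). Force is small and the finger meshes like a gear tooth. The same arc is clear of everything further on, so I'll continue it.

send_rows(
  steps=[
    {"jaw": 0.0, "tx": 0.0, "ty": -0.0002, "tz": -0.0038, "yaw": -4.5},
    {"jaw": 0.0, "tx": 0.0, "ty": -0.0002, "tz": -0.0038, "yaw": -4.5},
    {"jaw": 0.0, "tx": 0.0, "ty": -0.0002, "tz": -0.0038, "yaw": -4.5},
    {"jaw": 0.0, "tx": 0.0, "ty": -0.0002, "tz": -0.0038, "yaw": -4.5},
    {"jaw": 0.0, "tx": 0.0, "ty": -0.0002, "tz": -0.0038, "yaw": -4.5},
    {"jaw": 0.0, "tx": 0.0, "ty": 0.0, "tz": 0.0, "yaw": 0.0},
  ],
)

```text
clock: 6.85
ee_pos: [0.6061, -0.0671, 0.0393]
tcp_rot: [-0.598, -0.377, 0.598, -0.377]
force: [0.3, -0.0, 0.2]
opening: 0.0001
```

send_rows(
  steps=[
    {"jaw": 0.0, "tx": 0.0, "ty": -0.0002, "tz": -0.0038, "yaw": -4.5},
    {"jaw": 0.0, "tx": 0.0, "ty": -0.0002, "tz": -0.0038, "yaw": -4.5},
    {"jaw": 0.0, "tx": 0.0, "ty": -0.0002, "tz": -0.0038, "yaw": -4.5},
    {"jaw": 0.0, "tx": 0.0, "ty": -0.0002, "tz": -0.0038, "yaw": -4.5},
    {"jaw": 0.0, "tx": 0.0, "ty": -0.0002, "tz": -0.0038, "yaw": -4.5},
    {"jaw": 0.0, "tx": 0.0, "ty": 0.0, "tz": 0.0, "yaw": 0.0},
  ],
)

```text
clock: 7.45
ee_pos: [0.6104, -0.0481, 0.0392]
tcp_rot: [0.514, 0.486, -0.513, 0.486]
force: [-0.4, -0.0, 0.6]
opening: 0.0003
```

```bash
python3 - <<'E'
from h import *
s=get_state();d=np.array(s['ee_pos'])[:2]-[.5625,-.046];print(s['ee_pos'],s['force'],np.hypot(*d),np.degrees(np.arctan2(d[1],d[0])))
i=optics.capture('wrist')[:,:,::-1];cv2.imwrite('pics/w6.png',i)
E
```

```text
[ 0.61040416 -0.04805868  0.03919367] [-0.43854455 -0.01626883  0.56774725] 0.04794837154541528 -2.4607730350585766
```

View pics/w6.png

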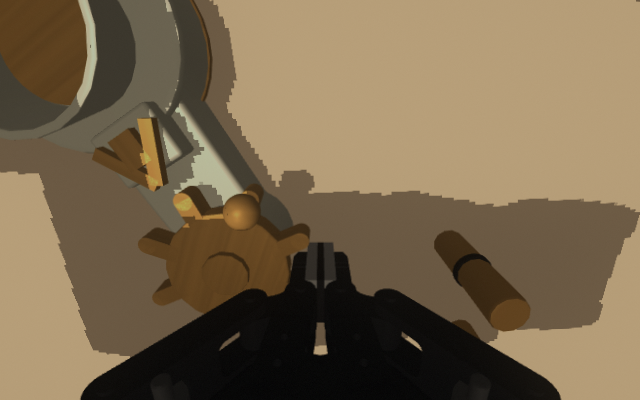

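The ball at (240,212) is now one lug behind the lug at the arrow (160,185), so one more click is left.

send_rows(
  steps=[
    {"jaw": 0.0, "tx": 0.0, "ty": -0.0001, "tz": -0.0038, "yaw": -4.5},
    {"jaw": 0.0, "tx": 0.0, "ty": -0.0001, "tz": -0.0038, "yaw": -4.5},
    {"jaw": 0.0, "tx": 0.0, "ty": -0.0001, "tz": -0.0038, "yaw": -4.5},
    {"jaw": 0.0, "tx": 0.0, "ty": -0.0001, "tz": -0.0038, "yaw": -4.5},
    {"jaw": 0.0, "tx": 0.0, "ty": -0.0001, "tz": -0.0038, "yaw": -4.5},
    {"jaw": 0.0, "tx": 0.0, "ty": -0.0001, "tz": -0.0038, "yaw": -4.5},
    {"jaw": 0.0, "tx": 0.0, "ty": -0.0001, "tz": -0.0038, "yaw": -4.5},
    {"jaw": 0.0, "tx": 0.0, "ty": -0.0001, "tz": -0.0038, "yaw": -4.5},
    {"jaw": 0.0, "tx": 0.0, "ty": -0.0001, "tz": -0.0038, "yaw": -4.5},
    {"jaw": 0.0, "tx": 0.0, "ty": 0.0, "tz": 0.0, "yaw": 0.0},
  ],
)

```text
clock: 8.5
ee_pos: [0.6009, -0.0162, 0.0394]
tcp_rot: [0.314, 0.634, -0.314, 0.634]
force: [-0.4, -0.0, 0.2]
opening: -0.0002
```

```bash
python3 - <<'E'
from h import *
s=get_state();d=np.array(s['ee_pos'])[:2]-[.5625,-.046];print(s['ee_pos'],s['force'],np.hypot(*d),np.degrees(np.arctan2(d[1],d[0])))
i=optics.capture('wrist')[:,:,::-1];cv2.imwrite('pics/w7.png',i)
E
```

```text
[ 0.60094044 -0.0162409   0.03937933] [-0.35622651 -0.04298703  0.22730186] 0.048613491330978344 37.74565481158576
```

View pics/w7.png

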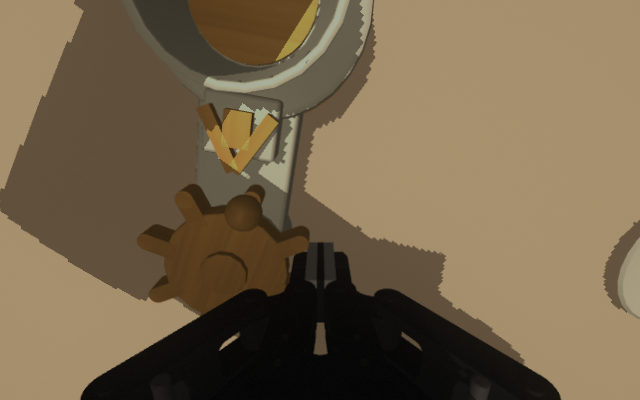

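The ball lug is within about 10° of the arrow, well past the half-click. I'll withdraw radially, then lift and clear away.

send_rows(
  steps=[
    {"jaw": 0.0, "tx": 0.0, "ty": 0.005, "tz": 0.0, "yaw": 0.0},
    {"jaw": 0.0, "tx": 0.0, "ty": 0.01, "tz": 0.0, "yaw": 0.0},
    {"jaw": 0.0, "tx": 0.0, "ty": 0.015, "tz": 0.0, "yaw": 0.0},
    {"jaw": 0.0, "tx": -0.03, "ty": 0.0, "tz": 0.0, "yaw": 0.0},
    {"jaw": 0.0, "tx": -0.04, "ty": 0.0, "tz": 0.0, "yaw": 0.0},
    {"jaw": 0.0, "tx": -0.04, "ty": 0.0, "tz": 0.0, "yaw": 0.0},
    {"jaw": 0.0, "tx": -0.03, "ty": 0.0, "tz": 0.03, "yaw": 0.0},
    {"jaw": 0.0, "tx": 0.0, "ty": 0.0, "tz": 0.03, "yaw": 0.0},
    {"jaw": 0.0, "tx": 0.0, "ty": 0.0, "tz": 0.0, "yaw": 0.0},
  ],
)

```text
clock: 9.45
ee_pos: [0.6649, -0.048, 0.1807]
tcp_rot: [0.315, 0.632, -0.314, 0.635]
force: [-0.2, 0.4, -0.4]
opening: 0.0001
```

```bash
python3 - <<'E'
from h import *
s=get_state();print(s['clock'],s['ee_pos'],s['force'])
i=optics.capture('wrist')[:,:,::-1]
C=np.array([.5625,-.046]);a=np.radians(118.5)
print('expected ball wrist',proj('wrist',[*(C+.04*np.array([np.cos(a),np.sin(a)])),.064])[0], 'axis',proj('wrist',[*C,.052])[0])
j=optics.capture('scene')[:,:,::-1]
for d in optics.silhouettes('scene','lipstick_mid'):
    ys,xs=np.nonzero(d['mask']);print(d['p'].__round__(2),xs.mean().round(1),ys.mean().round(1))
cv2.imwrite('pics/w8.png',np.hstack([cv2.resize(i,(480,300)),cv2.resize(j[130:310,180:300],(300,450))[75:375]]))
E
```

```text
9.45 [ 0.66485087 -0.04802354  0.18074215] [-0.23946474  0.44417109 -0.38435999]
expected ball wrist [230.38437227  73.54859188] axis [231.49906062 121.79946198]
0.9 258.7 268.5
0.89 222.9 288.8
0.75 197.2 279.0
```

View pics/w8.png

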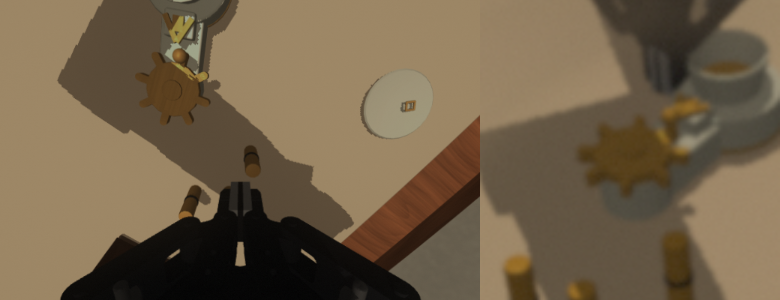

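```bash
python3 - <<'E'
from h import *
i=optics.capture('wrist')[:,:,::-1];s=get_state();print(s['clock'])
cv2.imwrite('pics/w9.png',cv2.resize(i[0:180,160:310],None,fx=3.3,fy=3.3,interpolation=2))
E
```

```text
9.65
```

View pics/w9.png

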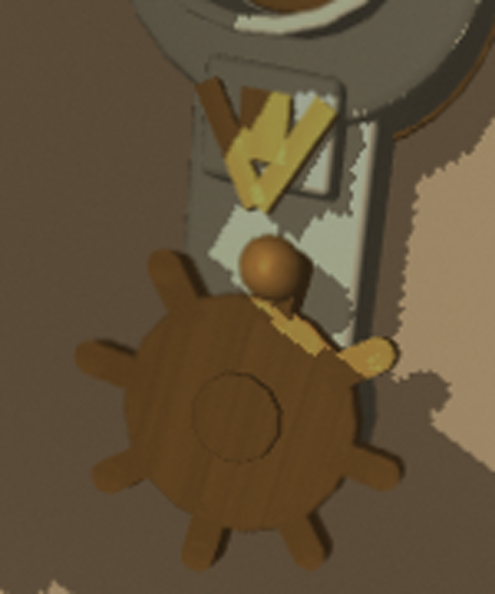

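The crop puts the ball lug about 12° clockwise of the arrow tip at (260,210), so the wheel hasn't settled in its click. I'll wait and see whether it is still moving.

send_rows(
  steps=[
    {"jaw": 0.0, "tx": 0.0, "ty": 0.0, "tz": 0.0, "yaw": 0.0},
    {"jaw": 0.0, "tx": 0.0, "ty": 0.0, "tz": 0.0, "yaw": 0.0},
    {"jaw": 0.0, "tx": 0.0, "ty": 0.0, "tz": 0.0, "yaw": 0.0},
    {"jaw": 0.0, "tx": 0.0, "ty": 0.0, "tz": 0.0, "yaw": 0.0},
    {"jaw": 0.0, "tx": 0.0, "ty": 0.0, "tz": 0.0, "yaw": 0.0},
    {"jaw": 0.0, "tx": 0.0, "ty": 0.0, "tz": 0.0, "yaw": 0.0},
    {"jaw": 0.0, "tx": 0.0, "ty": 0.0, "tz": 0.0, "yaw": 0.0},
    {"jaw": 0.0, "tx": 0.0, "ty": 0.0, "tz": 0.0, "yaw": 0.0},
  ],
)

```text
clock: 10.45
ee_pos: [0.6614, -0.0458, 0.1793]
tcp_rot: [0.313, 0.634, -0.313, 0.634]
force: [-0.2, 0.0, -0.6]
opening: -0.0001
```

```bash
python3 - <<'E'
from h import *
def rectify(im,z=.052,S=4000,n=440,C=(.5625,-.046)):
    g=(np.arange(n)-n/2)/S
    X=np.array([[C[0]-b,C[1]-a,z] for b in g for a in g])   # up=+x, left=+y
    uv=proj('wrist',X).astype(np.float32).reshape(n,n,2)
    return cv2.remap(im,uv[...,0],uv[...,1],cv2.INTER_LINEAR)
i=optics.capture('wrist')[:,:,::-1].copy()
old=cv2.imread('pics/w9.png');new=cv2.resize(i[0:180,160:310],None,fx=3.3,fy=3.3,interpolation=2)
print('mean diff',np.abs(old.astype(int)-new).mean())
R_=rectify(i);cv2.imwrite('pics/rect.png',R_)
for d in optics.silhouettes('wrist','wheel'):
    m=rectify(d['mask'].astype(np.uint8)*255)>127;ys,xs=np.nonzero(m)
    if len(xs)<1000: continue
    # disc-based centre: erode off lugs
    k=cv2.getStructuringElement(cv2.MORPH_ELLIPSE,(71,71));o=cv2.morphologyEx(m.astype(np.uint8),cv2.MORPH_OPEN,k)
    yy,xx=np.nonzero(o);cx,cy=xx.mean(),yy.mean();print('centre',cx,cy,'p',d['p'],'disc r mm',np.sqrt(len(xx)/np.pi)/4)
    th=np.radians(np.arange(0,360,1));
    for rr in (37,41):
        v=m[np.clip((cy-rr*4*np.cos(th)).astype(int),0,439),np.clip((cx-rr*4*np.sin(th)).astype(int),0,439)]
        f=np.fft.fft(v.astype(float))[8];print(rr,'phase',(-np.degrees(np.angle(f))/8)%45,'rest',118.5%45)
E
```

```text
mean diff 2.6524277568048613
centre 211.36587890590732 220.36186115058686 p 0.79 disc r mm 33.67371803686214
37 phase 16.003232491612483 rest 28.5
41 phase 16.303329433020842 rest 28.5
```

```bash
cat > ph.py <<'E'
from h import *
def rectify(im,n_,z=.052,S=4000,n=440,C=(.5625,-.046)):
    g=(np.arange(n)-n/2)/S
    X=np.array([[C[0]-b,C[1]-a,z] for b in g for a in g])
    uv=proj(n_,X).astype(np.float32).reshape(n,n,2)
    return cv2.remap(im,uv[...,0],uv[...,1],cv2.INTER_LINEAR)
def phase(n_,fix=None):
    im=optics.capture(n_)
    for d in optics.silhouettes(n_,'wheel')[:1]:
        m=rectify(d['mask'].astype(np.uint8)*255,n_)>127
        o=cv2.morphologyEx(m.astype(np.uint8),cv2.MORPH_OPEN,cv2.getStructuringElement(cv2.MORPH_ELLIPSE,(181,181)))
        yy,xx=np.nonzero(o);cx,cy=xx.mean(),yy.mean()
        out=[]
        th=np.radians(np.arange(360.))
        for rr in (36,38,40,42):
            v=m[np.clip((cy-rr*4*np.cos(th)).astype(int),0,439),np.clip((cx-rr*4*np.sin(th)).astype(int),0,439)]
            f=np.fft.fft(v.astype(float))[8];out.append(((-np.degrees(np.angle(f))/8)%45).round(1))
        c=np.array([.5625-(cy-220)/4000,-.046-(cx-220)/4000])
        print(n_,'p',round(d['p'],2),'axis',c.round(4),'phase',out)
        return c
E
python3 - <<'E'
from ph import *
print(get_state()['ee_pos'])
c=phase('wrist');phase('scene');c=phase('wrist')
t=onz('wrist',238.8,63.6,.052)[:2]-c;print('pointer',np.degrees(np.arctan2(t[1],t[0])),np.hypot(*t))
for n in ('wrist',):
    for nm in ('stud','pointer_tip','burner'):
        for d in optics.silhouettes(n,nm):
            ys,xs=np.nonzero(d['mask']);print(nm,round(d['p'],2),d['rect'],xs.mean(),ys.mean())
E
```

```text
[ 0.66143231 -0.04579453  0.17930351]
wrist p 0.62 axis [ 0.5633 -0.0463] phase [np.float64(15.8), np.float64(16.0), np.float64(15.9), np.float64(16.0)]
scene p 0.92 axis [ 0.5695 -0.0493] phase [np.float64(14.5), np.float64(15.1), np.float64(14.9), np.float64(15.1)]
wrist p 0.92 axis [ 0.5635 -0.0465] phase [np.float64(15.5), np.float64(15.8), np.float64(15.9), np.float64(15.9)]
pointer 117.28980271555507 0.051533857832950954
stud 0.93 [185.7, 67.4, 285.6, 174.2] 233.28867403314916 121.41160220994475
stud 0.35 [329.7, 200.7, 347.7, 244.5] 337.26943005181346 221.17487046632124
pointer_tip 0.75 [183.1, 0.8, 314.5, 169.3] 244.45293247905371 77.4082470839494
burner 0.77 [182.5, 0.0, 314.2, 171.6] 244.4396516643607 77.53609505981932
```

All checks agree: the wheel stands still about 12° (0.2 rad) short of the arrow, with lug phase 16° against 28.5° at rest. It was left where the finger let go. I'll go back into the same gap (centre 38.5°) and carry it the rest of the way.

send_rows(
  steps=[
    {"jaw": 0.0, "tx": 0.0, "ty": 0.0, "tz": -0.03, "yaw": 0.0},
    {"jaw": 0.0, "tx": 0.03, "ty": 0.0, "tz": -0.03, "yaw": 0.0},
    {"jaw": 0.0, "tx": 0.04, "ty": 0.0, "tz": 0.0, "yaw": 0.0},
    {"jaw": 0.0, "tx": 0.04, "ty": 0.0, "tz": 0.0, "yaw": 0.0},
    {"jaw": 0.0, "tx": 0.03, "ty": 0.0, "tz": 0.0, "yaw": 0.0},
    {"jaw": 0.0, "tx": 0.0, "ty": 0.0, "tz": 0.0, "yaw": 0.0},
    {"jaw": 0.0, "tx": 0.0, "ty": -0.015, "tz": 0.0, "yaw": 0.0},
    {"jaw": 0.0, "tx": 0.0, "ty": -0.01, "tz": 0.0, "yaw": 0.0},
    {"jaw": 0.0, "tx": 0.0, "ty": -0.005, "tz": 0.0, "yaw": 0.0},
    {"jaw": 0.0, "tx": 0.0, "ty": 0.0, "tz": 0.0, "yaw": 0.0},
  ],
)

```text
clock: 12.0
ee_pos: [0.6015, -0.0169, 0.0406]
tcp_rot: [0.314, 0.633, -0.313, 0.634]
force: [-0.4, -0.1, 0.1]
opening: 0.0003
```

send_rows(
  steps=[
    {"jaw": 0.0, "tx": 0.0, "ty": -0.0001, "tz": -0.0032, "yaw": -3.8},
    {"jaw": 0.0, "tx": 0.0, "ty": -0.0001, "tz": -0.0032, "yaw": -3.8},
    {"jaw": 0.0, "tx": 0.0, "ty": -0.0001, "tz": -0.0032, "yaw": -3.8},
    {"jaw": 0.0, "tx": 0.0, "ty": -0.0001, "tz": -0.0032, "yaw": -3.8},
    {"jaw": 0.0, "tx": 0.0, "ty": 0.0, "tz": 0.0, "yaw": 0.0},
    {"jaw": 0.0, "tx": 0.0, "ty": 0.0, "tz": 0.0, "yaw": 0.0},
  ],
)

```text
clock: 12.6
ee_pos: [0.5928, -0.0072, 0.0398]
tcp_rot: [0.227, 0.669, -0.227, 0.67]
force: [0.1, -0.8, 0.2]
opening: 0.0002
```

```bash
python3 - <<'E'
from ph import *
s=get_state();d=np.array(s['ee_pos'])[:2]-[.563,-.046];print(s['clock'],s['ee_pos'],s['force'],np.hypot(*d),np.degrees(np.arctan2(d[1],d[0])))
phase('scene');phase('wrist');phase('scene')
E
```

```text
12.6 [ 0.59278717 -0.00720734  0.03983229] [ 0.06382646 -0.76662913  0.17085744] 0.048909567206467136 52.48092794162211
scene p 0.76 axis [ 0.5684 -0.0524] phase [np.float64(26.7), np.float64(26.8), np.float64(25.3), np.float64(26.5)]
wrist p 0.85 axis [ 0.5562 -0.0429] phase [np.float64(24.9), np.float64(26.9), np.float64(28.2), np.float64(27.8)]
```

send_rows(
  steps=[
    {"jaw": 0.0, "tx": 0.0, "ty": 0.005, "tz": 0.0, "yaw": 0.0},
    {"jaw": 0.0, "tx": 0.0, "ty": 0.01, "tz": 0.0, "yaw": 0.0},
    {"jaw": 0.0, "tx": 0.0, "ty": 0.015, "tz": 0.0, "yaw": 0.0},
    {"jaw": 0.0, "tx": -0.03, "ty": 0.0, "tz": 0.0, "yaw": 0.0},
    {"jaw": 0.0, "tx": -0.04, "ty": 0.0, "tz": 0.0, "yaw": 0.0},
    {"jaw": 0.0, "tx": -0.04, "ty": 0.0, "tz": 0.0, "yaw": 0.0},
    {"jaw": 0.0, "tx": -0.03, "ty": 0.0, "tz": 0.03, "yaw": 0.0},
    {"jaw": 0.0, "tx": 0.0, "ty": 0.0, "tz": 0.03, "yaw": 0.0},
    {"jaw": 0.0, "tx": 0.0, "ty": 0.0, "tz": 0.0, "yaw": 0.0},
    {"jaw": 0.0, "tx": 0.0, "ty": 0.0, "tz": 0.0, "yaw": 0.0},
  ],
)

```text
clock: 13.9
ee_pos: [0.6584, -0.0192, 0.1788]
tcp_rot: [0.227, 0.67, -0.226, 0.67]
force: [-0.2, 0.2, -0.1]
opening: -0.0002
```

```bash
python3 - <<'E'
from ph import *
s=get_state();print(s['clock'],s['ee_pos'],s['force'])
for _ in range(2): phase('wrist');phase('scene')
phase('top')
a=onz
for d in optics.silhouettes('scene','lipstick_mid'):
    ys,xs=np.nonzero(d['mask']);print(round(d['p'],2),xs.mean().round(1),ys.mean().round(1))
# pixel-based ball position: compare expected ball at pointer vs brightness blob
i=optics.capture('wrist')[:,:,::-1].copy();cv2.imwrite('pics/end.png',i)
C=np.array([.563,-.0463])
for da in (-12,0,12):
    t=np.radians(118+da);print(da,proj('wrist',[*(C+.04*np.array([np.cos(t),np.sin(t)])),.064])[0].round(1))
u=proj('wrist',[C[0],C[1],.052])[0].astype(int);g=cv2.medianBlur(cv2.cvtColor(i,6),3)
c=cv2.HoughCircles(g[max(0,u[1]-90):u[1]+10,u[0]-60:u[0]+60],cv2.HOUGH_GRADIENT,1,8,param1=80,param2=10,minRadius=6,maxRadius=13)
print(None if c is None else (c[0,:5]+[u[0]-60,max(0,u[1]-90),0]).round(1))
E
```

```text
13.9 [ 0.65841447 -0.01924739  0.17875207] [-0.21360712  0.23452721 -0.05585907]
wrist p 0.81 axis [ 0.562  -0.0455] phase [np.float64(27.8), np.float64(28.1), np.float64(28.2), np.float64(28.1)]
scene p 0.81 axis [ 0.5693 -0.0487] phase [np.float64(27.3), np.float64(27.3), np.float64(27.4), np.float64(27.4)]
wrist p 0.67 axis [ 0.5635 -0.0468] phase [np.float64(27.5), np.float64(27.8), np.float64(27.9), np.float64(27.9)]
top p 0.9 axis [ 0.5617 -0.0413] phase [np.float64(26.7), np.float64(26.7), np.float64(27.1), np.float64(26.8)]
0.81 222.8 289.1
0.72 197.1 279.2
0.66 258.6 269.1
-12 [254.2  85.7]
0 [245.2  80.3]
12 [235.3  76.9]
[[280.5  49.5  12.4]
 [245.5  80.5  11.1]
 [281.5  64.5  12.4]]
```

```bash
python3 -c "
from cell import r
print(r.sign_off())"
```

```text
the job is handed in; nothing more can be done
None
```

The ball-topped lug now rests at the arrowhead, and I handed the job in at about 14 s on the robot's clock. The wheel started three clicks short. I turned it counterclockwise with the shut fingertips set between two lugs, pushing without gripping.

**First stop missed:** When I first withdrew the finger, the wheel stayed about 12° (0.2 rad) short instead of springing on to the click. I went back into the same gap and carried it the rest of the way.

**Last checks:**
- **Wheel angle:** the lug pattern read 27.5–28.2° in the wrist view, 27.4° in the scene view and 26.8° from above, steady between repeated readings. The arrow is at 27.3–28.5°, so the wheel is within about 2° (0.15 rad allows 8.6°).
- **Ball:** it was found at pixel (245.5, 80.5), against (245.2, 80.3) expected in front of the arrow.
- **Lipsticks:** all three tubes are at their starting pixels, within 2 px. The one meant is the one farthest left.
- **Force and clearance:** the wrist force stayed around 1 N or less during the pushes, and the gripper ended clear of everything, about 0.18 m up.

**Not checked:** I did not measure the bottles again at the end, but the arm never went near the tray. The picture limit was used up, so the final checks were by numbers only.

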